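# Restock a spring pusher lane without letting it snap

## Task

Load the loose carton that matches the one already in the lane into the spring pusher lane, standing upright between the pusher and its neighbour. Push the pusher back (with the carton itself, held above its neighbour, for instance), set the carton right down on the lane floor, then let the pusher return slowly under control (never snapping forward) until both cartons are closed up flush, with no gap between them or to the front fence. Let go and leave the flat box, the bottle and the tap where they are.

Things in the scene. Friction and masses are not known exactly. Their poses are not given: they have to be found in the camera images.
- lane: Pusher lane fixed to the counter: grey floor 6 mm thick, aluminium side rails 20 mm high (tops above the counter), 64 mm clear between them, 74 mm over all. Origin on the counter under the centre line; x along the lane to its front, y across, z up. Inner face of the clear 45 mm high front fence at x = +140 mm, tail plate (45 mm high) at x = -160 mm. The pusher is urged towards the fence.
- pusher (a joint): Travel of the sprung pusher (m): 0 = fully forward on its own stop, as at the start, growing as it is pushed back from the fence, to 0.120 at most. Spring force about 6 N at 0, 9 N at 0.120, little damping: let go, it snaps forward. With two cartons flush in the lane it reads about 0.070.
- pusher_face (a point): Middle of the top edge of the black pusher's flat front face, 120 mm above the counter. The face is upright, 58 mm wide, and reaches down almost to the lane floor; its top is 34 mm above that of a carton standing in the lane (86 mm). Plate 8 mm thick, low spring drum behind it. At pusher = 0 the face is at lane x = +10 mm.
- carton_center (a point): Centre of the loose carton to be loaded: white, with a brown tape strip along its top, 100 mm long (its x), 56 mm wide (its y), 80 mm high (z up), about 0.25 kg. It stands upright on the counter. In the lane its length lies along the lane; either end may lead.
- stocked_center (a point): Centre of the identical carton (100 x 56 x 80 mm, about 0.25 kg, loose) that already stands in the lane, its length along the lane, 0 to 20 mm short of the front fence.
- flatbox_center (a point): Centre of a flat white box of another shape, 120 x 95 x 40 mm, on the counter near the carton. Bystander: not to be disturbed.
- cleaner: Standing white cleaner bottle with a red cap, 64 mm across, 170 mm high; origin at the centre of its underside. Bystander.
- tap: Standing steel mixer tap, about 110 mm high, spout reaching 105 mm along its x and lever 60 mm along -x; origin at the centre of its foot. Bystander.
There are look-alikes about, which are no part of the job. What is shaped like the part that bears stocked_center but blue, pink or red is not meant.

How it is judged:
On the way, in this order (a step that is already met when the one before it is completed fails the run):
1. the carton is lifted off the counter (height (world z) of carton_center above 0.075 m), for 0.1 s.
2. the carton stands in the lane between the pusher and its neighbour, the pusher pushed back (value of joint pusher above 0.06 m and z of carton_center in the frame of lane below 0.052 m and y of carton_center in the frame of lane between -0.008 and 0.008 m and x of carton_center in the frame of lane between -0.07 and 0 m), for 0.1 s.
At the end, for the whole second after the job is handed in: Both cartons upright (0.06 rad) on the lane floor between the rails: the front one within 3 mm of the fence, the loaded one within 4 mm of its fully closed place and in line (0.08 rad), the pusher resting on it (joint 0.064 to 0.075), all at rest (x of stocked_center in the frame of lane above 0.087 m and z of each of stocked_center, carton_center in the frame of lane below 0.05 m and angle between each of stocked_center, carton_center's own z axis and vertical below 0.06 rad and x of carton_center in the frame of lane between -0.014 and -0.005 m and y of carton_center in the frame of lane between -0.008 and 0.008 m and angle between the x axis of carton_center and the x axis of lane, either way round below 0.08 rad and value of joint pusher between 0.064 and 0.075 m and linear speed of carton below 0.02 m/s); the robot touches nothing.
It fails at once if the pusher snaps forward (returns faster than 0.25 m/s) (velocity of joint pusher below -0.25 m/s).
It fails at once if the flat box, the bottle or the tap is moved more than 25 mm (distance of any of flatbox_center, cleaner, tap from where it was at the start of the episode above 0.025 m).
It also fails if it takes over 54 s, if anything falls off the work surface, if the arm or the gripper's body presses on something with over 40 N, if the wrist force passes 120 N, or if a joint passes its speed limit or range.

## Robot

A 6-joint arm with a two-finger parallel gripper is mounted at the origin on the work surface. World frame = base frame: x ahead of the robot, y to its left, z up, the work surface at z = 0. Lengths are in m, angles in rad, forces in N, time in s.
With the tool pointing down it reaches from about 0.35 to 0.85 m from the base axis. Payload 8.1 kg.
Tool frame: the origin (TCP) lies at the very end of the fingers, on their centre line; the grasp point (between the pads) lies robot.hold_point_z behind it (robot.hold_point_z is the distance from the TCP to the grasp point, in m); z points along the fingers, y is the direction in which the jaws open and shut (so a half turn about z gives the same grasp; the last joint's range is limited). The gripper opens to 93 mm and grips with 3 to 60 N. Pads are 15 mm wide; open, the fingers measure 128 mm over their backs; the gripper's body (75 mm by 188 mm) begins 65 mm behind the grasp point.
Start: joints at [-1.343, 0.13, 1.488, -0, 1.523, -0.085], TCP at [0.185, -0.571, 0.219] pointing down, gripper open.
Joint ranges: [-2.96, 2.96], [-0.89, 2.26], [0.02, 2.5], [-1.34, 4.48], [0, 2.73], [-2.66, 2.66]. Speed limits (rad/s): [2.39, 2.39, 2.79, 3.14, 3.14, 3.14].

## Interface

Orientations are given as a rotation vector (axis times angle).
In Python, from plant import robot, cams gives the robot as it stands. The module is installed in compiled form; this text tells all that it offers.
- The arm moves only by the tool step_arm, never from a script. Its argument "deltas" is a list of rows, each an object with "offset": the shift along the tool's x, y, z in cm, a list of three; "roll": the turn about the tool's z in rad. In form: [{"offset": [x, y, z], "roll": roll}, ...]. A call has 1 to 12 rows; each row shifts and turns the commanded pose from where the row before left it, along the tool's axes as they then stand; what a row does not reach is not made up. A row lasts 1/8 s, in which the tool goes at most 62.5 mm and 10.7 degrees, less where a joint would pass 70% of its speed; a pose out of reach is approached as far as the arm can. A call with a gripper value outside its range is refused whole. "fingers" is the finger opening in cm, from 0 to 9.3, set as the call begins (left out, the last holds). The fingers move at their own pace and stop on an object; "grip_force" is the grip in N (left out, the last holds). Time passes only in rows, so rows that do not move let the fingers close. It gives the time, the measured TCP pose, the force and the opening at its end, in the units of the state.
- robot.read_state(): the state, without advancing time (a new reading comes with each control period).
- cams.read_camera(name): name is "scene" or "top"; returns a dict with "pixels" (480x640x3 uint8, red, green, blue), "fx", "fy", "cx", "cy" (pixels), "extrinsics" (4x4, takes a point from world to camera coordinates). Camera axes: x right, y down, z forward; pixel columns grow to the right and rows downward; lengths in m; the calibration is good to about 2 mm. A picture is of the moment at which its call begins. There is no depth.
- robot.close_job(): hands the job in, once; it reports no verdict.
Trained networks look in a picture, given as the dict that the camera call returned (one of the last four; its "shot" number tells which), for a name from the list of things; names that differ only in an ending like _2 or _b are one class to them, and where a whole thing is asked for, a point or a joint stands for the part that bears it (a point fixed in the world has none). Each returns a list of dicts, best first, with "score" (0 to 1); they miss things now and then, are a little off and sometimes report something else, mostly with a low value. They report only what shows in the picture. A call takes as long as a camera call. They do not tell look-alikes from the thing itself.
- cams.boxes_of(picture, thing): "xy" ([column, row] in pixels, amid what is visible of it).
- cams.silhouettes(picture, thing): "mask" (480x640 bool, what is visible of it) and "xy" ([column, row] in pixels, amid what is visible of it).
- cams.pinpoint(picture, thing): "xy" ([column, row] in pixels: a listed point, or the origin of a listed thing).
The state is a dict: "t": time; "q": joint angles; "dq": joint speeds; "joint_torque": joint torques, N m; "tool_pos": TCP position; "orientation": TCP orientation; "force": force on the tool from outside, world axes, zero at the start; "wrist_torque": the same for the moment, N m; "opening": finger opening in m.
Only numpy, scipy, OpenCV 4.12 (cv2) and the standard library are available. Lean on these libraries where they do the work, as an engineer would, in place of code of your own. Each camera call takes 0.05 s, during which the arm holds its last target. There are 200 camera calls.

## Working session

There is one attempt and no reset: what is moved stays moved. The work goes in short steps, Python scripts to look and compute and a tool call to move; the robot and the scene stay as the last step left them, time stands still between calls to the robot, and variables do not carry over. Pictures are saved under pics/ and viewed, about 8 in all and at most 12, crops included, and the job is handed in when it is done.

Besides the shell and the picture viewer there is one more tool, called after ">>>" as name(argument=value, ...) on one line, values as JSON. step_arm: Moves the arm, as the interface text tells. Its arguments: {"type":"object","properties":{"deltas":{"type":"array"},"fingers":{"type":"number"},"grip_force":{"type":"number"}},"required":["deltas"]}

```bash
mkdir -p pics
cat > h.py <<'E'
import numpy as np, cv2
from plant import robot, cams
def ray(p,xy):
    E=np.array(p["extrinsics"]);R=E[:3,:3];o=-R.T@E[:3,3]
    d=R.T@np.array([(xy[0]-p["cx"])/p["fx"],(xy[1]-p["cy"])/p["fy"],1]);return o,d
def atz(p,xy,z):
    o,d=ray(p,xy);return o+d*(z-o[2])/d[2]
def tri(ps,xys):
    A=np.zeros((3,3));b=np.zeros(3)
    for p,x in zip(ps,xys):
        o,d=ray(p,x);d=d/np.linalg.norm(d);M=np.eye(3)-np.outer(d,d);A+=M;b+=M@o
    return np.linalg.solve(A,b)
def proj(p,X):
    E=np.array(p["extrinsics"]);c=E[:3,:3]@np.array(X)+E[:3,3]
    return np.array([p["fx"]*c[0]/c[2]+p["cx"],p["fy"]*c[1]/c[2]+p["cy"]])
def save(p,n): cv2.imwrite("pics/"+n,p["pixels"][:,:,::-1])
E
python3 - <<'E'
from h import *
np.set_printoptions(precision=4,suppress=True)
ps=[cams.read_camera("top"),cams.read_camera("scene")]
save(ps[0],"top0.png");save(ps[1],"scene0.png")
print(robot.read_state(), robot.hold_point_z)
for t in ["lane","pusher_face","carton_center","stocked_center","flatbox_center","cleaner","tap"]:
    for p,n in zip(ps,"TS"):
        print(t,n,[(np.round(r["xy"],1).tolist(),round(r["score"],2)) for r in cams.pinpoint(p,t)])
for p in ps:
    E=np.array(p["extrinsics"]);print(-E[:3,:3].T@E[:3,3],p["fx"])
E
```

```text
{'t': 0.1, 'q': array([-1.3434,  0.1311,  1.4892, -0.    ,  1.523 , -0.0854]), 'dq': array([-0.0015, -0.0013, -0.0027, -0.    , -0.0002,  0.0001]), 'joint_torque': array([  0.0009, -56.1347, -49.3095,   0.077 ,   0.0292,  -0.0001]), 'tool_pos': array([ 0.1845, -0.5704,  0.2177]), 'orientation': array([-3.1016, -0.4891,  0.0002]), 'force': array([-0.1864,  0.1849,  0.1408]), 'wrist_torque': array([-0.0455,  0.016 , -0.0504]), 'opening': 0.09322226512979725} 0.0188
lane T [([263.2, 225.9], 0.75)]
lane S [([356.7, 307.3], 0.71)]
pusher_face T [([250.5, 229.1], 0.88), ([225.8, 223.9], 0.34)]
pusher_face S [([366.0, 262.7], 0.91), ([227.8, 189.3], 0.75)]
carton_center T [([479.7, 250.2], 0.6)]
carton_center S []
stocked_center T [([226.8, 224.5], 0.81), ([242.7, 172.2], 0.73), ([142.5, 267.6], 0.7), ([209.1, 294.3], 0.58)]
stocked_center S [([387.4, 317.4], 0.94), ([437.2, 378.1], 0.91), ([511.6, 353.4], 0.9), ([319.1, 342.8], 0.8), ([460.2, 287.6], 0.71)]
flatbox_center T [([398.9, 260.9], 0.71)]
flatbox_center S [([280.9, 220.4], 0.59)]
cleaner T [([370.8, 189.7], 0.62)]
cleaner S [([239.7, 264.0], 0.9)]
tap T [([408.9, 194.0], 0.92)]
tap S [([215.1, 247.3], 0.79)]
[0.4157 0.0339 1.6002] 621.0412545937013
[1.1319 0.6541 0.7062] 482.79467344030155
```

View pics/top0.png

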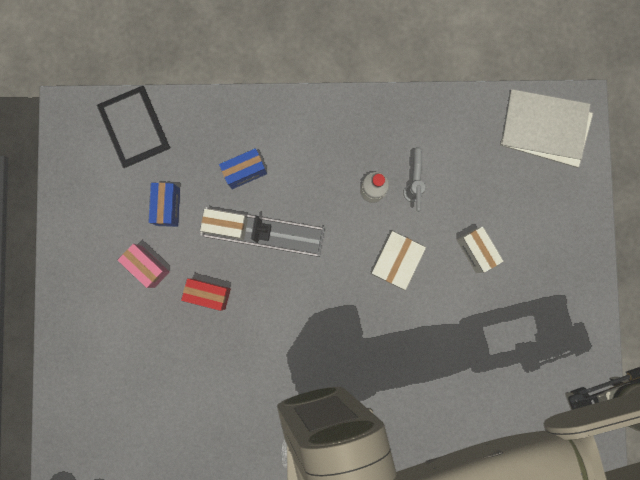

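View pics/scene0.png

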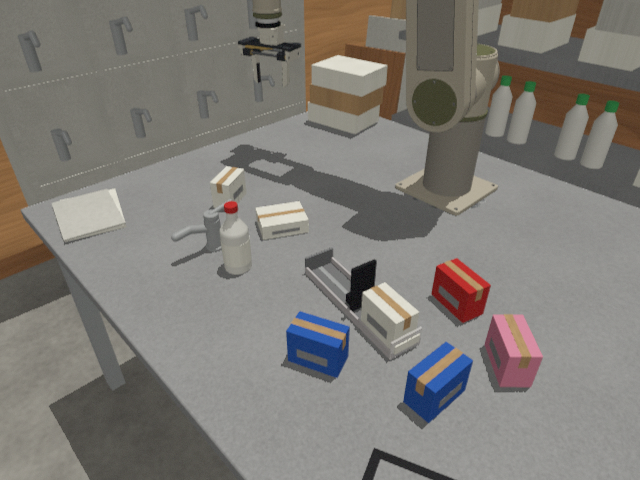

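The top view shows the white carton at about (482,250) on the right, the flat box at (399,260), bottle at (375,186) and tap at (416,180). The lane runs from (202,222) at the fence to (322,240), with the stocked white carton at (223,222) and the pusher at (262,229). The scene view agrees. Next I fit box models to the silhouettes.

```bash
cat >> h.py <<'E'
from scipy.optimize import minimize
def boxpts(x,y,a,s,z0,c=(0,0)):
    P=np.array([[i,j,k] for i in(-.5,.5) for j in(-.5,.5) for k in (0,1)])*s+[c[0],c[1],z0]
    R=np.array([[np.cos(a),-np.sin(a),0],[np.sin(a),np.cos(a),0],[0,0,1]]);return P@R.T+[x,y,0]
def render(p,P,k=4):
    m=np.zeros((480*k,640*k),np.uint8)
    h=cv2.convexHull(np.array([proj(p,q) for q in P],np.float32))
    cv2.fillConvexPoly(m,np.round((h+.5)*k*16-8).astype(np.int32),1,shift=4)
    return cv2.resize(m.astype(np.float32),(640,480),interpolation=cv2.INTER_AREA)
def fit(ps,ms,s,z0,x0,c=(0,0)):
    def f(v):
        P=boxpts(v[0]/100,v[1]/100,v[2]*1.,s,z0,c)
        return sum(np.abs(render(p,P)-m).sum()/m.sum() for p,m in zip(ps,ms))
    best=None
    for a in np.atleast_1d(x0[2]):
        x=np.array([x0[0]*100,x0[1]*100,a])
        r=minimize(f,x,method="Nelder-Mead",options=dict(initial_simplex=x+np.vstack([np.zeros(3),np.diag([1,1,.15])]),xatol=1e-3,fatol=1e-4,maxiter=150))
        if best is None or r.fun<best.fun: best=r
    return np.array([best.x[0]/100,best.x[1]/100,best.x[2]]),best.fun
def mask(p,t,near):
    r=[r for r in cams.silhouettes(p,t) if np.hypot(*(np.array(r["xy"])-near))<35]
    return r[0]["mask"].astype(np.float32) if r else None
E
cat > m.py <<'E'
from h import *
np.set_printoptions(precision=4,suppress=True)
ps=[cams.read_camera("top"),cams.read_camera("scene")]
big=np.zeros((1080,1280,3),np.uint8)
def go(t,nears,s,z0,x0,c=(0,0)):
    l=[(p,mask(p,t,n)) for p,n in zip(ps,nears)]; print(t,[None if m is None else int(m.sum()) for _,m in l])
    l=[(p,m) for p,m in l if m is not None]
    for sub in ([l]+([[q] for q in l] if len(l)>1 else [])):
        print("  ",*fit([q[0] for q in sub],[q[1] for q in sub],s,z0,x0,c))
S=(.1,.056,.08)
A=np.arange(0,3.1,.5)
go("carton_center",[(482,250),(228,183)],S,0,[*atz(ps[0],(482,250),.08)[:2],A])
go("stocked_center",[(223,222),(388,317)],S,.006,[*atz(ps[0],(223,222),.086)[:2],[1.4,1.7]])
go("flatbox_center",[(399,260),(282,220)],(.12,.095,.04),0,[*atz(ps[0],(399,260),.04)[:2],A])
print("pface tri",tri(ps,[(250.5,229.1),(366,262.7)]), "lane", atz(ps[0],(263.2,225.9),0),atz(ps[1],(356.7,307.3),0))
for t,n in (("cleaner",((370.8,189.7),(239.7,264))),("tap",((408.9,194),(215.1,247.3)))):
    print(t,*[atz(p,x,0) for p,x in zip(ps,n)])
T=cv2.resize(ps[0]["pixels"][195:270,190:335,::-1],None,fx=5.5,fy=5.5,interpolation=cv2.INTER_CUBIC)
cv2.imwrite("pics/lane.png",T)
E
python3 m.py
```

```text
carton_center [1226, 1043]
   [ 0.5012 -0.3824  0.5204] 0.2684422433376312
   [ 0.5012 -0.382   0.5061] 0.046135809272527695
   [ 0.4964 -0.3899  0.5439] 0.18977709114551544
stocked_center [1110, 2412]
   [0.5737 0.2572 1.3755] 0.25133833289146423
   [0.5743 0.2583 1.3836] 0.03338963910937309
   [0.5671 0.2508 1.3462] 0.16355721652507782
flatbox_center [1950, 1578]
   [ 0.4775 -0.1812  2.664 ] 0.10856427252292633
   [ 0.4782 -0.1792  2.6656] 0.04426281899213791
   [ 0.4758 -0.1833  2.6589] 0.033111535012722015
pface tri [0.5558 0.1813 0.1258] lane [0.5735 0.1635 0.    ] [0.5609 0.165  0.    ]
cleaner [ 0.6643 -0.117   0.    ] [ 0.6533 -0.1255  0.    ]
tap [ 0.6517 -0.2161  0.    ] [ 0.6582 -0.222   0.    ]
```

View pics/lane.png

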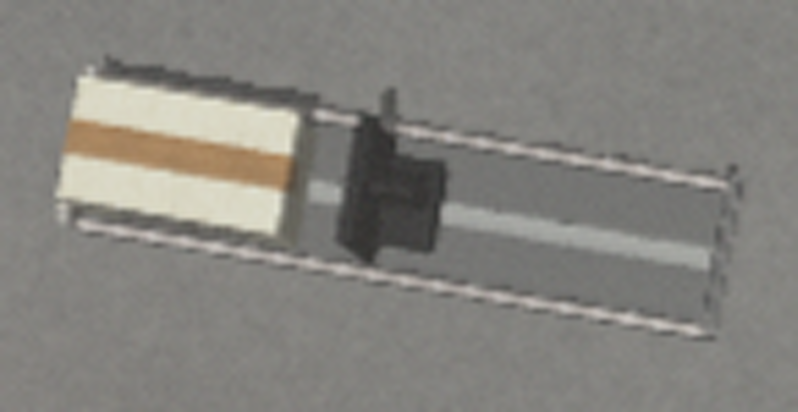

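The crop shows the lane rails clearly: lower rail (75,225)→(710,333), upper (320,115)→(735,185), tail plate at about (722,255). I'll compute the lane pose from the rails and overlay the models in both views.

```bash
cat > o.py <<'E'
from h import *
np.set_printoptions(precision=4,suppress=True)
ps=[cams.read_camera("top"),cams.read_camera("scene")]
c=lambda x,y:(190+(x+.5)/5.5-.5,195+(y+.5)/5.5-.5)
p=ps[0]
a,b=atz(p,c(75,225),.02)[:2],atz(p,c(710,333),.02)[:2]
u,v=atz(p,c(320,115),.02)[:2],atz(p,c(735,185),.02)[:2]
d=(a-b)/np.linalg.norm(a-b);e=(u-v)/np.linalg.norm(u-v)
m=(d+e)/np.linalg.norm(d+e);n=np.array([-m[1],m[0]])
ol,ou=(n@(a+b)/2),(n@(u+v)/2)
print("yaw",np.arctan2(d[1],d[0]),np.arctan2(e[1],e[0]),"spacing",abs(ol-ou))
off=(ol+ou)/2
tail=atz(p,c(728,183),.02)[:2]@m,atz(p,c(706,330),.02)[:2]@m
print("tail",tail,"origin x",np.mean(tail)+.16, "face",m@np.array([.5558,.1813])-.01,"offset",n@np.array([.5558,.1813]),off)
for s in (.06,):
  s=np.mean(tail)+.16;O=s*m+off*n; print("O",O)
  st=np.array([.5743,.2583])-O; print("stocked in lane",st@m,st@n)
ya=np.arctan2(m[1],m[0])
out=[]
for p,crops in zip(ps,[((185,190,340,275),(455,215,515,285)),((295,230,425,360),(200,155,260,215))]):
    for (x0,y0,x1,y1) in crops:
        k=min(400/(x1-x0),300/(y1-y0))
        im=cv2.resize(p["pixels"][y0:y1,x0:x1,::-1],None,fx=k,fy=k,interpolation=cv2.INTER_CUBIC)
        def dr(P,col):
            q=[proj(p,t) for t in P]
            for i in range(8):
                for j in range(i):
                    if bin(i^j).count("1")==1:
                        z=[tuple(int(w) for w in ((t-[x0,y0]+.5)*k)) for t in (q[i],q[j])];cv2.line(im,*z,col,1,cv2.LINE_AA)
        dr(boxpts(.5012,-.382,.5061,(.1,.056,.08),0),(0,0,255))
        dr(boxpts(.5743,.2583,1.3836,(.1,.056,.08),.006),(0,0,255))
        dr(boxpts(*O,ya,(.3,.074,.02),0,(-.01,0)),(0,255,0))
        dr(boxpts(*O,ya,(.008,.058,.114),.006,(.006,0)),(255,0,255))
        f=np.zeros((300,400,3),np.uint8);f[:im.shape[0],:im.shape[1]]=im[:300,:400];out.append(f)
cv2.imwrite("pics/ov.png",np.vstack([np.hstack(out[:2]),np.hstack(out[2:])]))
E
python3 o.py
```

```text
yaw 1.387777029817066 1.3890019724783895 spacing 0.06964584371577215
tail (np.float64(0.11409879183640491), np.float64(0.11275863013789234)) origin x 0.2734287109871486 face 0.2691126726637945 offset -0.5136919757583074 -0.5176275755812886
O [0.5586 0.175 ]
stocked in lane 0.08476237224228293 -0.00028991581567752603
```

View pics/ov.png

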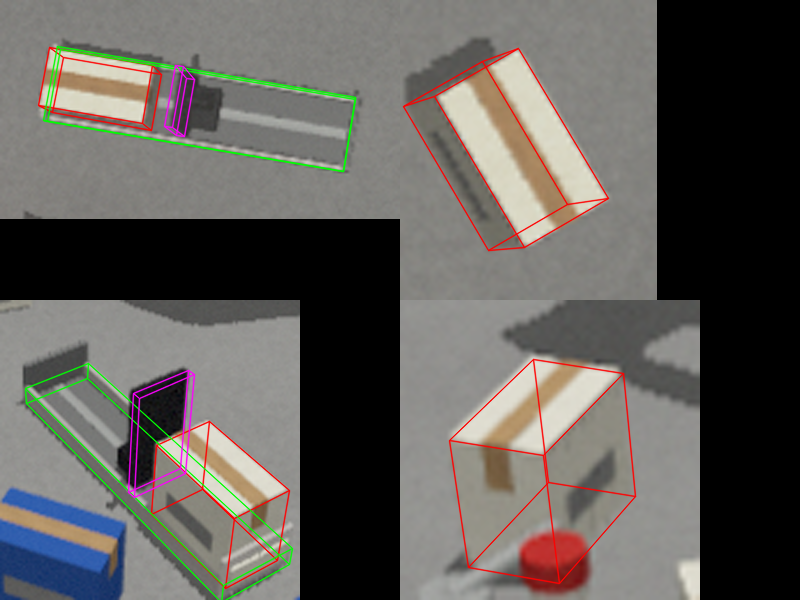

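The carton overlay matches in both views: (0.501, -0.382), yaw 0.506. The lane direction is about 1.388. The magenta pusher sits about 4 mm too far forward, so I take the lane origin as about (0.558, 0.1715). First move: above the carton.

>>> step_arm(deltas=[{"offset":[0,0,0],"roll":-0.0965},{"offset":[0,0,0],"roll":-0.0965},{"offset":[4,-0.1,0],"roll":0},{"offset":[4.1,-0.1,0],"roll":0},{"offset":[4.1,-0.1,0],"roll":0},{"offset":[4.1,-0.1,0],"roll":0},{"offset":[4.1,-0.1,0],"roll":0},{"offset":[4.1,-0.1,0],"roll":0},{"offset":[4.1,-0.1,0],"roll":0},{"offset":[4.1,-0.2,0],"roll":0},{"offset":[4.1,-0.2,0],"roll":0},{"offset":[0,0,0],"roll":0}], fingers=9.3)

```text
t: 2.8
tool_pos: [0.5033, -0.381, 0.2184]
orientation: [-3.04, -0.791, -0.001]
force: [-0.4, 0.2, -0.6]
opening: 0.0928
```

>>> step_arm(deltas=[{"offset":[-0.2,0,3.3],"roll":0},{"offset":[0,0,3.3],"roll":0},{"offset":[0,0,3.3],"roll":0},{"offset":[0,0,3.3],"roll":0},{"offset":[0,0,3.3],"roll":0},{"offset":[0,0,2.3],"roll":0},{"offset":[0,0,1],"roll":0},{"offset":[0,0,0],"roll":0}])

```text
t: 3.8
tool_pos: [0.4988, -0.3841, 0.0203]
orientation: [-3.041, -0.785, 0.001]
force: [-0.2, -0.2, -0.9]
opening: 0.0931
```

>>> step_arm(deltas=[{"offset":[0,0,0],"roll":0},{"offset":[0,0,0],"roll":0},{"offset":[0,0,0],"roll":0},{"offset":[0,0,0],"roll":0},{"offset":[0,0,0],"roll":0},{"offset":[0,0,0],"roll":0}], fingers=4.5, grip_force=45)

```text
t: 4.55
tool_pos: [0.4997, -0.384, 0.0209]
orientation: [3.041, 0.786, 0.0]
force: [0.2, 0.4, 3.0]
opening: 0.0559
```

>>> step_arm(deltas=[{"offset":[0,0,-1.5],"roll":0},{"offset":[0,0,-3.5],"roll":0},{"offset":[0,0,-3.5],"roll":0},{"offset":[0,0,-3.5],"roll":0},{"offset":[0,0,-3.5],"roll":0},{"offset":[0,0,-3.5],"roll":0},{"offset":[0,0,-3],"roll":0},{"offset":[0,0,-1],"roll":0},{"offset":[0,0,0],"roll":0}])

```text
t: 5.68
tool_pos: [0.4996, -0.3841, 0.251]
orientation: [3.041, 0.786, 0.001]
force: [0.4, 0.0, -2.2]
opening: 0.0556
```

>>> step_arm(deltas=[{"offset":[0,0,0],"roll":-0.147},{"offset":[0,0,0],"roll":-0.147},{"offset":[0,0,0],"roll":-0.147},{"offset":[0,0,0],"roll":-0.147},{"offset":[0,0,0],"roll":-0.147},{"offset":[0,0,0],"roll":-0.147},{"offset":[3,-0.2,0],"roll":0},{"offset":[4.5,-0.3,0],"roll":0},{"offset":[4.5,-0.3,0],"roll":0},{"offset":[4.5,-0.3,0],"roll":0},{"offset":[4.5,-0.3,0],"roll":0},{"offset":[4.5,-0.3,0],"roll":0}])

```text
t: 7.18
tool_pos: [0.5282, -0.1283, 0.2483]
orientation: [-2.413, -2.007, 0.003]
force: [0.5, -0.6, -2.4]
opening: 0.0561
```

>>> step_arm(deltas=[{"offset":[4.5,-0.3,0],"roll":0},{"offset":[4.5,-0.3,0],"roll":0},{"offset":[4.5,-0.3,0],"roll":0},{"offset":[4.5,-0.3,0],"roll":0},{"offset":[4.5,-0.3,0],"roll":0},{"offset":[4.5,-0.3,0],"roll":0},{"offset":[4.5,-0.3,0],"roll":0},{"offset":[3.8,-0.3,0],"roll":0},{"offset":[2,-0.2,0],"roll":0},{"offset":[0,0,0],"roll":0},{"offset":[0,0,0],"roll":0}])

```text
t: 8.55
tool_pos: [0.5714, 0.2402, 0.25]
orientation: [2.416, 2.008, -0.002]
force: [-0.7, -0.8, -2.1]
opening: 0.0556
```

```bash
cat > v.py <<'E'
import sys
from h import *
n=sys.argv[1]
s=robot.read_state();print(s["t"],s["tool_pos"],s["orientation"],s["force"])
ps=[cams.read_camera("top"),cams.read_camera("scene")]
a=cv2.resize(ps[0]["pixels"][180:280,180:340,::-1],(640,400),interpolation=cv2.INTER_CUBIC)[:, :400]
a=cv2.resize(ps[0]["pixels"][170:280,190:300,::-1],(400,400),interpolation=cv2.INTER_CUBIC)
b=cv2.resize(ps[1]["pixels"][200:360,290:450,::-1],(400,400),interpolation=cv2.INTER_CUBIC)
cv2.imwrite("pics/"+n,np.hstack([a,b]))
E
python3 v.py hover.png
```

```text
8.55 [0.57138897 0.24019632 0.25001124] [ 2.41574801e+00  2.00821580e+00 -2.09866407e-03] [-0.68052338 -0.77205757 -2.11152862]
```

View pics/hover.png

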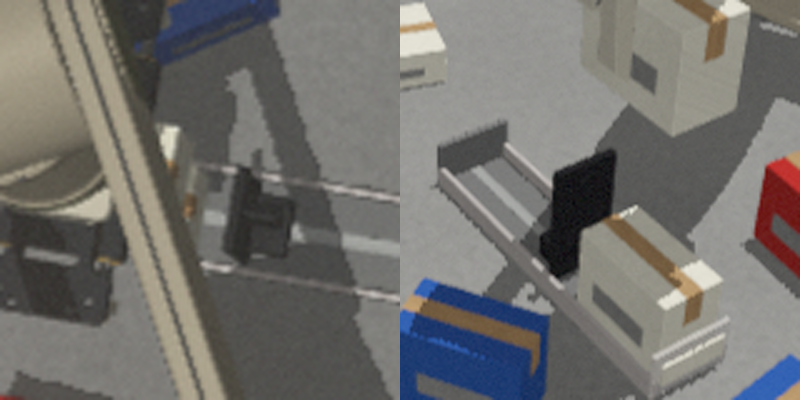

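The picture shows the carton hanging upright over the stocked one, aligned with the lane. I lower it to just above the neighbour.

>>> step_arm(deltas=[{"offset":[0.3,0,2],"roll":0},{"offset":[0,0,3],"roll":0},{"offset":[0,0,3],"roll":0},{"offset":[0,0,3],"roll":0},{"offset":[0,0,2],"roll":0},{"offset":[0,0,0.8],"roll":0},{"offset":[0,0,0],"roll":0},{"offset":[0,0,0],"roll":0}])

```text
t: 9.65
tool_pos: [0.573, 0.2447, 0.1141]
orientation: [2.415, 2.009, 0.003]
force: [0.5, -0.6, -1.6]
opening: 0.0557
```

```bash
python3 v.py low.png
```

```text
9.65 [0.57299976 0.24465316 0.11413453] [2.41454315 2.00860509 0.00341826] [ 0.46677469 -0.56900502 -1.56230487]
```

View pics/low.png

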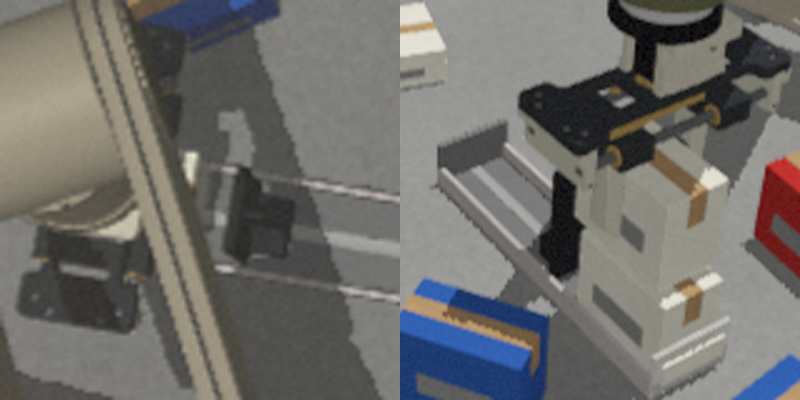

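The carton sits just above and in line with the neighbour, ahead of the pusher. Now I push back.

>>> step_arm(deltas=[{"offset":[-0.5,-0.1,0.2],"roll":0},{"offset":[-0.8,0,0],"roll":0},{"offset":[-0.8,0,0],"roll":0},{"offset":[-0.9,0,0],"roll":0},{"offset":[-0.9,0,0],"roll":0},{"offset":[-0.9,0,0],"roll":0},{"offset":[-0.9,0,0],"roll":0},{"offset":[-0.9,0,0],"roll":0},{"offset":[-0.9,0,0],"roll":0},{"offset":[-0.9,0,0],"roll":0},{"offset":[-0.9,0,0],"roll":0},{"offset":[-0.6,0,0],"roll":0}])

```text
t: 11.25
tool_pos: [0.553, 0.1482, 0.1109]
orientation: [-2.414, -2.008, -0.004]
force: [1.3, 8.3, -3.7]
opening: 0.0558
```

```bash
python3 v.py back.png
```

```text
11.25 [0.55298074 0.14815973 0.11085184] [-2.41392377 -2.00773956 -0.00375471] [ 1.31239135  8.30574713 -3.70093449]
```

View pics/back.png

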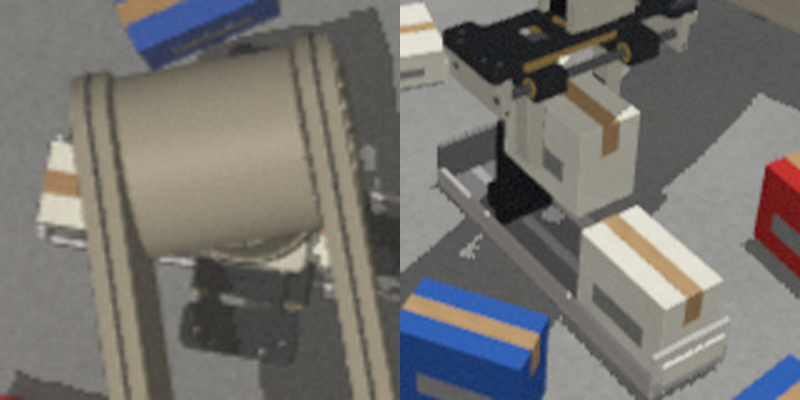

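My eye readings of the gap aren't precise enough, so I'll overlay the predicted models at higher zoom before lowering.

```bash
cat > w.py <<'E'
import sys
from h import *
n=sys.argv[1];models=eval(sys.argv[2])  # list of (lane x, lane y, z0)
O=np.array([.5581,.1715]);ya=1.388;m=np.array([np.cos(ya),np.sin(ya)]);nn=np.array([-m[1],m[0]])
p=cams.read_camera("scene");x0,y0,x1,y1=300,190,440,350
k=5
im=cv2.resize(p["pixels"][y0:y1,x0:x1,::-1],None,fx=k,fy=k,interpolation=cv2.INTER_CUBIC)[:590]
im=np.ascontiguousarray(im[:590])
for (lx,ly,z0),col in zip(models,[(0,0,255),(255,0,0),(0,200,0)]):
    q=[proj(p,t) for t in boxpts(*(O+lx*m+ly*nn),ya,(.1,.056,.08),z0)]
    for i in range(8):
        for j in range(i):
            if bin(i^j).count("1")==1:
                cv2.line(im,*[tuple(int(w) for w in ((t-[x0,y0]+.5)*k)) for t in (q[i],q[j])],col,1,cv2.LINE_AA)
cv2.imwrite("pics/"+n,im)
E
python3 w.py b2.png "[(-.0215,.0008,.0905),(.0865,0,.006)]"
```

```text
(no output)
```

View pics/b2.png

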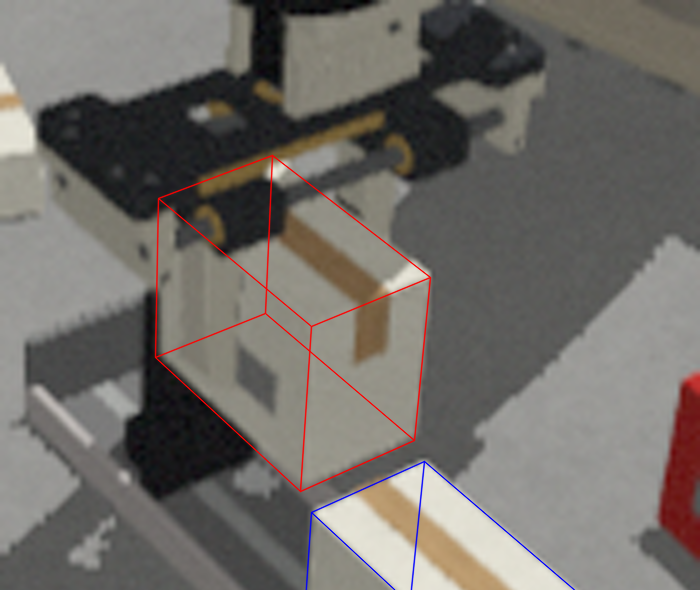

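The overlay matches both cartons, with a gap of about 8 mm and the carton upright. Lowering.

>>> step_arm(deltas=[{"offset":[0,0,1],"roll":0},{"offset":[0,0,1],"roll":0},{"offset":[0,0,1],"roll":0},{"offset":[0,0,1],"roll":0},{"offset":[0,0,1],"roll":0},{"offset":[0,0,1],"roll":0},{"offset":[0,0,0.5],"roll":0},{"offset":[0,0,0],"roll":0}])

```text
t: 12.4
tool_pos: [0.5536, 0.1483, 0.0459]
orientation: [-2.415, -2.009, -0.004]
force: [2.9, 7.7, -5.2]
opening: 0.056
```

>>> step_arm(deltas=[{"offset":[0,0,0.5],"roll":0},{"offset":[0,0,0.5],"roll":0},{"offset":[0,0,0.4],"roll":0},{"offset":[0,0,0.2],"roll":0},{"offset":[0,0,0.2],"roll":0},{"offset":[0,0,0],"roll":0}])

```text
t: 13.15
tool_pos: [0.5541, 0.1483, 0.0288]
orientation: [-2.415, -2.009, -0.006]
force: [2.9, 7.9, -0.9]
opening: 0.0558
```

>>> step_arm(deltas=[{"offset":[0,0,0.1],"roll":0},{"offset":[0,0,0],"roll":0}])

```text
t: 13.4
tool_pos: [0.5542, 0.1483, 0.0279]
orientation: [-2.415, -2.009, -0.006]
force: [0.9, 8.1, 0.8]
opening: 0.0557
```

>>> step_arm(deltas=[{"offset":[0,0,0.1],"roll":0},{"offset":[0,0,0],"roll":0}])

```text
t: 13.65
tool_pos: [0.5543, 0.1484, 0.0271]
orientation: [-2.415, -2.009, -0.006]
force: [0.8, 8.0, 1.4]
opening: 0.0556
```

```bash
python3 w.py d1.png "[(-.0215,.0,.006),(.0865,0,.006)]"
```

```text
(no output)
```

View pics/d1.png

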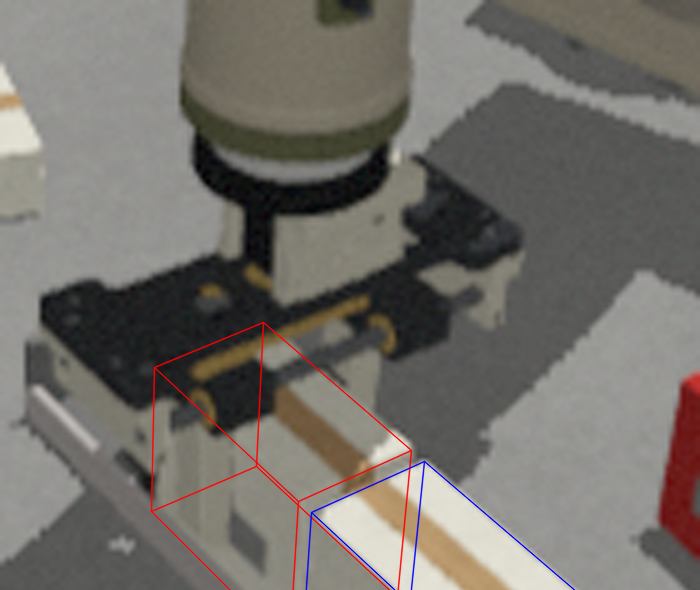

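>>> step_arm(deltas=[{"offset":[0,0,0.1],"roll":0},{"offset":[0,0,0],"roll":0}])

```text
t: 13.95
tool_pos: [0.5543, 0.1484, 0.027]
orientation: [-2.415, -2.009, -0.006]
force: [-2.2, 7.1, 9.9]
opening: 0.056
```

>>> step_arm(deltas=[{"offset":[0,0,0.1],"roll":0},{"offset":[0,0,0],"roll":0}])

```text
t: 14.2
tool_pos: [0.5543, 0.1484, 0.0269]
orientation: [-2.415, -2.009, -0.006]
force: [-6.1, 7.4, 17.8]
opening: 0.0558
```

On the floor. I ease the down force and advance slowly.

>>> step_arm(deltas=[{"offset":[0,0,-0.15],"roll":0},{"offset":[0.1,0,0],"roll":0},{"offset":[0.1,0,0],"roll":0},{"offset":[0.1,0,0],"roll":0},{"offset":[0.1,0,0],"roll":0},{"offset":[0.1,0,0],"roll":0},{"offset":[0.1,0,0],"roll":0},{"offset":[0.1,0,0],"roll":0},{"offset":[0,0,0],"roll":0}])

```text
t: 15.32
tool_pos: [0.5554, 0.1541, 0.027]
orientation: [2.415, 2.008, 0.003]
force: [-1.6, 1.4, 8.0]
opening: 0.0558
```

>>> step_arm(deltas=[{"offset":[0.1,0,0],"roll":0},{"offset":[0.1,0,0],"roll":0},{"offset":[0,0,0],"roll":0}])

```text
t: 15.7
tool_pos: [0.5558, 0.156, 0.0269]
orientation: [2.415, 2.008, 0.003]
force: [-2.5, 2.8, 7.0]
opening: 0.0554
```

>>> step_arm(deltas=[{"offset":[0.1,0,0],"roll":0},{"offset":[0.1,0,0],"roll":0},{"offset":[0,0,0],"roll":0}])

```text
t: 16.08
tool_pos: [0.5559, 0.1569, 0.0269]
orientation: [2.415, 2.007, 0.001]
force: [-4.6, -4.1, 10.5]
opening: 0.0557
```

>>> step_arm(deltas=[{"offset":[0.1,0,-0.05],"roll":0},{"offset":[0,0,0],"roll":0}])

```text
t: 16.32
tool_pos: [0.5559, 0.1568, 0.0269]
orientation: [2.414, 2.007, -0.001]
force: [-5.0, -10.2, 7.9]
opening: 0.0556
```

>>> step_arm(deltas=[{"offset":[0.1,0,0],"roll":0},{"offset":[0,0,0],"roll":0}])

```text
t: 16.58
tool_pos: [0.5559, 0.1569, 0.0269]
orientation: [2.414, 2.006, -0.003]
force: [-6.4, -14.4, 9.3]
opening: 0.0562
```

```bash
python3 w.py d2.png "[(-.0125,.0,.006),(.0875,0,.006)]"
```

```text
(no output)
```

View pics/d2.png

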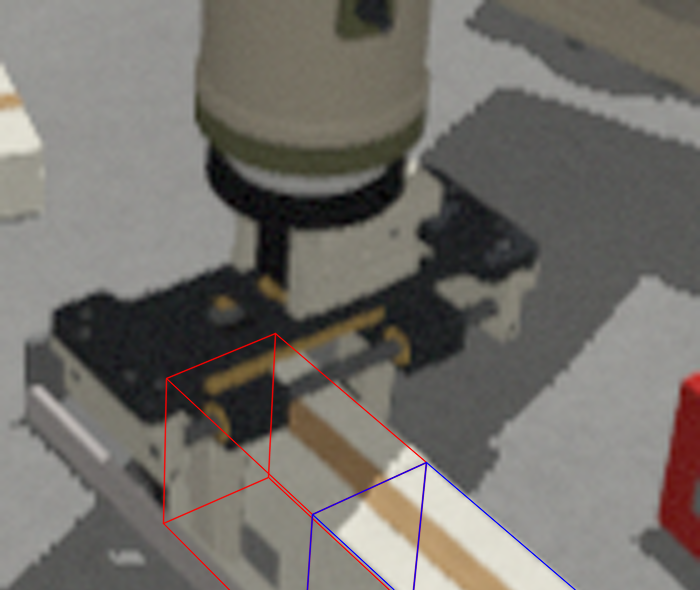

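The stack is firm: the push force rises with no further motion and the pair is flush. I relax the push and open.

>>> step_arm(deltas=[{"offset":[-0.1,0,-0.1],"roll":0},{"offset":[0,0,0],"roll":0}], grip_force=15)

```text
t: 16.88
tool_pos: [0.5557, 0.157, 0.0269]
orientation: [2.415, 2.007, -0.001]
force: [0.8, -6.4, -1.3]
opening: 0.0559
```

>>> step_arm(deltas=[{"offset":[0,0,0],"roll":0},{"offset":[0,0,0],"roll":0}], grip_force=4)

```text
t: 17.12
tool_pos: [0.5558, 0.1573, 0.0269]
orientation: [2.414, 2.007, -0.001]
force: [1.7, -6.5, -0.8]
opening: 0.0562
```

>>> step_arm(deltas=[{"offset":[0,0,0],"roll":0},{"offset":[0,0,0],"roll":0},{"offset":[0,0,0],"roll":0},{"offset":[0,0,0],"roll":0}], fingers=8)

```text
t: 17.62
tool_pos: [0.5552, 0.1591, 0.0267]
orientation: [-2.415, -2.009, -0.0]
force: [1.0, -0.4, 0.6]
opening: 0.0798
```

>>> step_arm(deltas=[{"offset":[0,0,-1],"roll":0},{"offset":[0,0,-2],"roll":0},{"offset":[0,0,-3],"roll":0},{"offset":[0,0,-4],"roll":0},{"offset":[0,0,-4],"roll":0},{"offset":[0,0,-4],"roll":0},{"offset":[0,0,-4],"roll":0},{"offset":[0,0,-4],"roll":0},{"offset":[-4,0,0],"roll":0},{"offset":[-4,0,0],"roll":0},{"offset":[-4,0,0],"roll":0},{"offset":[-4,0,0],"roll":0}])

```text
t: 19.12
tool_pos: [0.5258, 0.0005, 0.2887]
orientation: [2.414, 2.008, 0.003]
force: [0.0, -0.4, -0.3]
opening: 0.0801
```

>>> step_arm(deltas=[{"offset":[-4,0,0],"roll":0},{"offset":[-4,0,0],"roll":0},{"offset":[-4,0,0],"roll":0},{"offset":[-4,0,0],"roll":0},{"offset":[-4,0,0],"roll":0},{"offset":[-4,0,0],"roll":0},{"offset":[0,0,0],"roll":0},{"offset":[0,0,0],"roll":0}])

```text
t: 20.12
tool_pos: [0.4826, -0.2341, 0.2878]
orientation: [2.415, 2.008, 0.001]
force: [0.0, -0.3, 0.4]
opening: 0.0798
```

```bash
cat > z.py <<'E'
from h import *
np.set_printoptions(precision=4,suppress=True)
ps=[cams.read_camera("top"),cams.read_camera("scene")]
for t in ["pusher_face","flatbox_center","cleaner","tap","stocked_center"]:
    print(t,[[(np.round(r["xy"],1).tolist(),round(r["score"],2)) for r in cams.pinpoint(p,t)][:3] for p in ps])
a=cv2.resize(ps[0]["pixels"][195:270,190:335,::-1],(700,362),interpolation=cv2.INTER_CUBIC)
O=np.array([.5581,.1715]);ya=1.388;m=np.array([np.cos(ya),np.sin(ya)])
p=ps[1];k=3.5;x0,y0=300,220
b=cv2.resize(p["pixels"][y0:y0+65,x0:x0+1,::-1],(1,1))
b=cv2.resize(p["pixels"][230:360,290:440,::-1],(270,234),interpolation=cv2.INTER_CUBIC)
c=cv2.resize(p["pixels"][150:360,190:430,::-1],(267,234),interpolation=cv2.INTER_CUBIC)
f=np.zeros((600,700,3),np.uint8);f[:362]=a;f[362:596,:270]=b;f[362:596,280:547]=c
cv2.imwrite("pics/end.png",f)
E
python3 z.py
```

```text
pusher_face [[([281.7, 234.5], 0.56)], [([347.2, 248.2], 0.73)]]
flatbox_center [[([396.6, 259.2], 0.98), ([261.4, 229.7], 0.48)], [([284.4, 222.7], 0.97)]]
cleaner [[([369.4, 189.2], 0.95), ([263.2, 229.3], 0.62)], [([242.0, 264.9], 0.82), ([356.2, 287.5], 0.33)]]
tap [[([414.0, 190.8], 0.7)], [([215.9, 244.1], 0.57), ([241.7, 263.8], 0.54)]]
stocked_center [[([241.8, 171.2], 0.9), ([143.3, 263.9], 0.9), ([225.7, 226.0], 0.79)], [([436.9, 381.2], 0.96), ([319.0, 345.2], 0.89), ([459.4, 287.4], 0.87)]]
```

View pics/end.png

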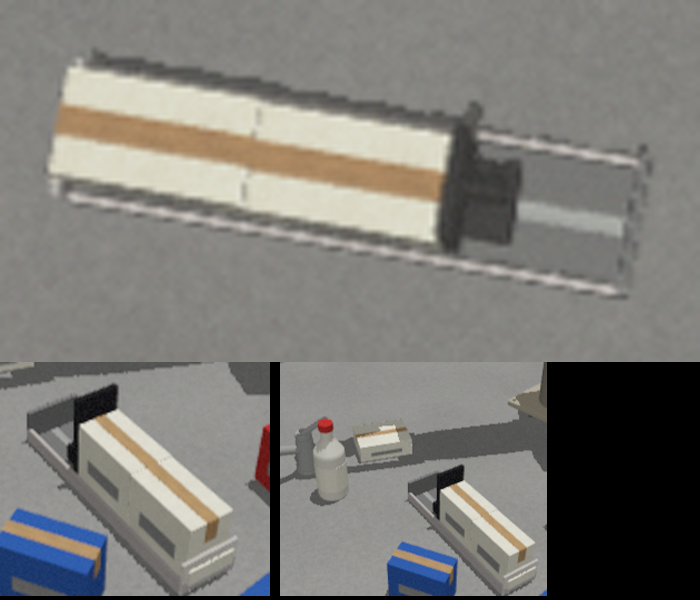

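The cartons are flush in line with the pusher resting on them. One numeric check on pusher travel and carton position, then I hand in.

Run:
```python
from h import *
np.set_printoptions(precision=4,suppress=True)
ps=[cams.read_camera("top"),cams.read_camera("scene")]
P0=tri(ps,[(250.5,229.1),(366,262.7)])
P1=tri(ps,[(281.7,234.5),(347.2,248.2)])
m=np.array([np.cos(1.388),np.sin(1.388),0]);print("travel tri",(P0-P1)@m,P1)
for p,a,b in zip(ps,[(250.5,229.1),(366,262.7)],[(281.7,234.5),(347.2,248.2)]): print((atz(p,a,.12)-atz(p,b,.12))@m)
# fit both cartons as one 200 mm block in top image (white/brown threshold)
im=ps[0]["pixels"].astype(int); r,g,b=im[...,0],im[...,1],im[...,2]
mk=((r-b>12)).astype(np.uint8); n,l,st,c=cv2.connectedComponentsWithStats(mk[190:270,180:340])
i=1+np.argmax(st[1:,4]); q=np.argwhere(l==i)[:,::-1].astype(np.float32)+[180,190]
R=cv2.boxPoints(cv2.minAreaRect(q.astype(np.float32)))
W=np.array([atz(ps[0],x,.086) for x in R]);O=np.array([.5581,.1715,.086]);nn=np.array([-m[1],m[0],0])
print("block corners lane x,y",np.c_[(W-O)@m,(W-O)@nn])
print(robot.read_state()["force"])
```

```text
travel tri 0.07227068446576862 [0.5402 0.1107 0.1154]
0.07571363957644928
0.05913009927298149
block corners lane x,y [[ 0.1394  0.0311]
 [ 0.1402 -0.0285]
 [-0.0613 -0.0278]
 [-0.0614  0.0318]]
[ 0.155  -0.7004 -0.5435]
```

```bash
python3 -c "
from plant import robot
print(robot.close_job())"
```

```text
the job is handed in; nothing more can be done
None
```

The white carton is loaded in the lane behind its neighbour. Both cartons are closed up against the front fence with the pusher resting on the loaded one. I handed the job in at about 20 s of the 54 s allowed; no verdict is reported.

I gripped the carton across its width and used it, held above its neighbour, to push the pusher back about 80 mm. I then set it on the lane floor, let it forward in 1 mm steps until the stack stopped against the fence, and let go.

**What the last checks showed:**
- **Cartons:** in the top view the two measure as one 201 mm block, from lane x -61 to +140 mm. That means no visible gap between them or to the fence, to about 2 mm. They are in line and look upright.
- **Pusher:** triangulating its face from both cameras gave 72 mm of travel, against about 70 mm expected. The single-camera figures disagreed, at 76 mm from the top and 59 mm from the scene camera. I trusted the block measurement, whose rear end implies about 71 mm.
- **Bystanders:** the networks placed the flat box and bottle within a few pixels of their starting positions. The tap's reported point shifted about 6 pixels (about 15 mm) in the top view, and my first two fixes on it already differed by about 9 mm. The arm never felt contact near any of them.
- **Robot:** clear of everything, with no contact force at the end.

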